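# Stand a sonicator horn on its tip and run it under the length gauge

## Task

The metal sonicator horn lies in the grey tipping cradle: push it along the trough until its shoulder seats against the step, then lift the cradle by its side bar fully upright so that the horn stands upright on its narrow tip on the carriage. Lower the cradle gently all the way back down, leaving the horn standing, wait a second or two until you see that it stays still, and then, without touching the standing horn, push the carriage slowly by its paddle all the way to its end stop so that the horn stands under the gauge bridge; leave the other things on the bench alone.

Things in the scene. Friction and masses are not known exactly. Their poses are not given: they have to be found in the camera images.
- fixture: fixed check fixture on a dark steel base 12 mm thick, about 250 x 290 mm. Origin on the bench (z 0) below the middle of the cradle's hinge line; z up, +y from the hinge to the head end of the lowered cradle, +x (away from the robot) the carriage's travel. Hinge line: along x through y 0, z 30 mm
- back_rest (a point): top centre of the fixed upright aluminium back rest, 36 x 10 mm (fixture x, y), 148 mm above the bench, at fixture (0, -55): it keeps the raised horn from falling over forwards (2 mm clear of the head)
- bridge (a point): centre of the underside of the gauge bridge's crossbar, 186 mm above the bench, at fixture (80, -20): the horn passes with 6 mm to spare. Bridge 28 x 120 mm (fixture x, y), 202 mm high, with two posts and a short pin on top
- horn: sonicator horn, bare aluminium, 150 mm long, 0.5 kg: shank 32 mm dia, 92 mm long, square shoulder, heavy head 56 mm dia, 58 mm long. Origin: centre of the flat tip face; z from tip to head. Centre of mass about 96 mm from the tip: falls over from 9 degrees. Starts lying in the cradle along fixture y at x 0, axis 50 mm above the bench, tip towards the hinge, shoulder 20 to 45 mm short of the step
- head_end (a point): centre of the end face of the horn's head, 150 mm from its tip, where to push it along the trough (2 to 5 N; 50 mm above the bench while lying). With the shoulder seated on the step it is at fixture y 146 mm, the tip at y -4 mm
- cradle (a joint): angle of the grey plastic tipping cradle, rad: 0 down (level), 1.571 upright (hard stop 1.575), turning on the hinge line from fixture +y up to +z. No latch or counterweight: let go, it falls back. Upright, it hands the horn over standing on the carriage at fixture (0, -20) mm
- step (a point): middle of the step in the cradle's trough floor, 88 mm from the hinge, 34 mm above the bench when down. Towards the hinge the trough is narrow (for the shank); beyond it wide (for the head): 61 mm inside, floor top 22 mm and walls 40 mm above the bench, open at its far end (fixture y 204 mm)
- cradle_grip (a point): grip point on the cradle's side bar: a steel rod 12 mm dia along fixture x, free from 43 to 132 mm to the robot's (-x) side of the cradle's middle, ending in a black 18 mm knob. Cradle down: at fixture (-100, 150, 50) mm; it goes round the hinge line at radius 151.3 mm. Lifting takes about 6 N; the bar may turn between the fingers
- carriage (a joint): travel of the steel carriage along fixture +x, m: 0 at the start (beside the cradle's hinge), 0.080 at its end stop under the gauge bridge. Friction 1.5 N plus 6 N per m/s; it stays where it is left
- paddle (a point): middle of the robot-side face of the carriage's upright paddle: aluminium, 60 mm wide (fixture y), 8 mm thick, from 20 to 80 mm above the bench; this point is 55 mm up, at fixture (-154 + travel, -22) mm. Push it towards +x without jerks, at most about 0.08 m/s, or the horn topples
- deck (a point): point on the carriage's flat top, 30 mm above the bench, where the tip of the standing horn belongs (fixture (0 + travel, -20) mm); moves with the carriage
- marker_red: bystander, not to be moved: red-capped marker pen, 137 long, 14 thick, lying (mm); origin at the centre of its underside
- small_beaker: bystander, not to be moved: small glass beaker, 48 mm dia, 58 high (mm); origin at the centre of its underside
- film_box: bystander, not to be moved: blue and grey cardboard box 68 x 140 x 61 (mm); origin at the centre of its underside
- label_tape: bystander, not to be moved: roll of green label tape 70 mm dia, 19 high, lying flat (mm); origin at the centre of its underside
- marker_blue: bystander, not to be moved: blue-capped marker pen, 137 long, 14 thick, lying (mm); origin at the centre of its underside
- reagent_trough: bystander, not to be moved: empty clear reagent trough 51 x 130 x 32 (mm); origin at the centre of its underside

How it is judged:
By the outcome, as a careful person would: the job done as asked, in the order asked, and still so for the second after the job is handed in, with the robot touching nothing.
It also fails if it takes over 72 s, if anything falls off the work surface, if the arm or the gripper's body presses on something with over 40 N, if the wrist force passes 120 N, or if a joint passes its speed limit or range.

## Robot

A 7-joint arm with a two-finger parallel gripper is mounted at the origin on a cart in front of the work surface, level with it; the furniture and walls round the work are solid. World frame = base frame: x ahead of the robot, y to its left, z up, the work surface at z = 0. Lengths are in m, angles in rad, forces in N, time in s.
With the tool pointing down it reaches from about 0.35 to 0.9 m from the base axis. Payload 7.2 kg.
Tool frame: the origin (TCP) lies between the finger pads; the fingertips stand 17 mm ahead of it and the grasp point (between the pads) lies 2 mm behind it; z points along the fingers, y is the line along which they close (so a half turn about z gives the same grasp; the last joint's range is limited). The gripper opens to 88 mm and grips with 3 to 60 N. Pads are 20 mm wide; open, the fingers measure 115 mm over their backs; the gripper's body (75 mm by 178 mm) begins 61 mm behind the grasp point.
Start: joints at [-1.315, 0.411, -0.013, 1.596, 0.006, 1.134, -0.082], TCP at [0.199, 0.593, 0.24] pointing down, gripper open.
Joint ranges: [-2.95, 2.95], [-0.29, 1.99], [-1.47, 1.44], [0.14, 2.54], [-1.03, 4.17], [0.13, 1.85], [-2.86, 2.86]. Speed limits (rad/s): [2.39, 2.39, 3.01, 3.01, 3.14, 3.14, 3.14].

## Interface

Orientations are given as [roll, pitch, yaw] about the fixed x, y, z axes, in that order (R = Rz(yaw) Ry(pitch) Rx(roll)).
In Python, from workcell import ctrl gives the robot as it stands.
- The arm moves only by the tool step_arm, never from a script. Its argument "commands" is a list of rows, each a list of 7 numbers: the shift along the tool's x, y, z in m, then the turn, a rotation vector about the tool's x, y, z in rad, then the finger opening in m, from 0 to 0.0878. A call has 1 to 20 rows; each row is the pose to reach, as a shift and turn from the pose commanded when the call began, along the tool's axes at that moment; what a row does not reach only later rows make up. A row lasts 1/8 s, in which the tool goes at most 62.5 mm and 10.7 degrees, less where a joint would pass 70% of its speed; a pose out of reach is approached as far as the arm can. A call with a gripper value outside its range is refused whole. The fingers move at their own pace and stop on an object; the grip force is fixed at half the most. Time passes only in rows, so rows that repeat a pose let the fingers close. It gives the time, the measured TCP pose, the force, the opening and the grip force at its end, in the units of the state.
- ctrl.state(): the state, without advancing time (a new reading comes with each control period).
- ctrl.snapshot(name): name is "scene" or "top" or "wrist"; returns (picture, depth): 420x560x3 uint8, blue, green, red; 420x560 float32, m along the optical axis (not along the pixel's ray), 0 where there is no reading.
- ctrl.camera_model(name): a dict with "K" (3x3 intrinsics, pixels), "rvec" (rotation vector, rad) and "tvec" (3), from world to camera coordinates, as OpenCV has them. Camera axes: x right, y down, z forward; pixel columns grow to the right and rows downward; lengths in m; the calibration is good to about 2 mm. A picture is of the moment at which its call begins: read the wrist's pose just before it. camera_model takes no time and is no camera call; for the wrist camera it gives the pose at the moment of the call.
- ctrl.job_done(): hands the job in; it is judged then, once.
The state is a dict: "t": time; "qpos": joint angles; "joint_velocities": joint speeds; "joint_efforts": joint torques, N m; "tcp_pos": TCP position; "eef_rot": TCP orientation; "wrist_force": force on the tool from outside, world axes, zero at the start; "ft_torque": the same for the moment, N m; "gripper_width": finger opening in m; "grip_force": force on a finger pad.
Only numpy, scipy, OpenCV 4.12 (cv2) and the standard library are available. Lean on these libraries where they do the work, as an engineer would, in place of code of your own. Each camera call takes 0.05 s, during which the arm holds its last target. There are 200 camera calls.

## Working session

There is one attempt and no reset: what is moved stays moved. The work goes in short steps, Python scripts to look and compute and a tool call to move; the robot and the scene stay as the last step left them, time stands still between calls to the robot, and variables do not carry over. Pictures are saved under pics/ and viewed, at most 10 in all, crops included, and the job is handed in when it is done.

Besides the shell and the picture viewer there is one more tool, called as name([rows], argument=value, ...), one row to a line, values as JSON. step_arm: Moves the arm, as the interface text tells. Its arguments: {"type":"object","properties":{"commands":{"type":"array","items":{"type":"array","items":{"type":"number"}}}},"required":["commands"]}

```bash
mkdir -p pics; python3 - <<'E'
from workcell import ctrl
import cv2,numpy as np
for n in("scene","top"):
    p,d=ctrl.snapshot(n); cv2.imwrite(f"pics/{n}0.png",p); np.save(f"pics/{n}0.npy",d)
    m=ctrl.camera_model(n); R=cv2.Rodrigues(np.array(m["rvec"]))[0]; print(n,m["K"][0][0],(-R.T@np.array(m["tvec"]).ravel()).round(3))
s=ctrl.state(); print(s)
E
```

```text
scene 428.7676375473338 [-0.061 -0.652  0.586]
top 462.92864935800225 [0.422 0.153 1.515]
{'t': 0.1, 'qpos': array([-1.31517838,  0.4118025 , -0.01271405,  1.59693728,  0.00562942,
        1.13428401, -0.08219001]), 'joint_velocities': array([ 0.00017484, -0.00145721,  0.002265  , -0.00096261, -0.00063059,
        0.00171968, -0.00016092]), 'joint_efforts': array([ 2.31532307e-03, -5.89098644e+01,  6.43468872e-01, -2.91718286e+01,
       -5.37971046e-02,  1.43657552e-02,  4.27904547e-05]), 'tcp_pos': array([0.19877697, 0.59210973, 0.23891344]), 'eef_rot': array([-3.14020272e+00,  1.23927937e-04,  2.81782319e+00]), 'wrist_force': array([-1.0139238 , -0.3366108 ,  0.14958344]), 'ft_torque': array([ 0.04101209,  0.01712088, -0.06268696]), 'grip_force': 0.0, 'gripper_width': 0.08796942562608545}
```

View pics/top0.png

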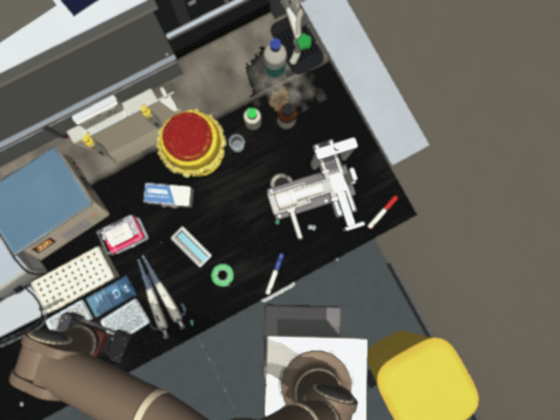

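View pics/scene0.png

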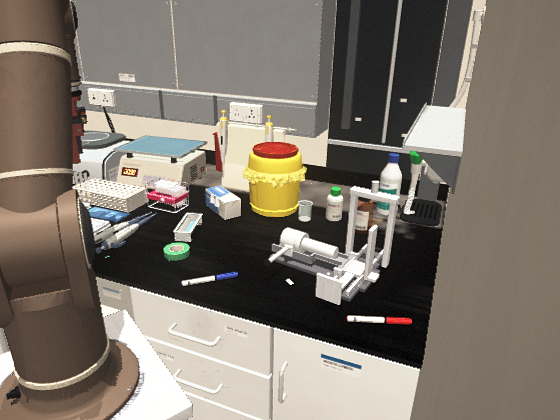

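```bash
cat > h.py <<'E'
import cv2,numpy as np
from workcell import ctrl
def cam(n,m=None):
    m=m or ctrl.camera_model(n); return np.array(m["K"]),cv2.Rodrigues(np.array(m["rvec"]))[0],np.array(m["tvec"]).ravel()
def cloud(d,c):
    K,R,t=c; v,u=np.mgrid[:d.shape[0],:d.shape[1]]
    P=np.stack([(u-K[0,2])/K[0,0]*d,(v-K[1,2])/K[1,1]*d,d],-1)
    return (P-t)@R
def ray(uv,z,c):
    K,R,t=c; o=-R.T@t; r=R.T@np.linalg.inv(K)@np.array([uv[0],uv[1],1.]); return o+r*(z-o[2])/r[2]
def proj(p,c):
    K,R,t=c; q=K@(R@np.array(p)+t); return q[:2]/q[2]
E
python3 - <<'E'
from h import *
p=cv2.imread("pics/top0.png"); d=np.load("pics/top0.npy"); c=cam("top"); P=cloud(d,c)
x0,y0,x1,y1=255,125,405,240
a=cv2.resize(p[y0:y1,x0:x1],None,fx=5,fy=5,interpolation=cv2.INTER_CUBIC)[:600,:800]
cv2.imwrite("pics/topc.png",a)
for uv in [(300,190),(318,190),(335,150),(340,160),(345,190),(355,225),(295,225),(282,193)]: print(uv,P[uv[1],uv[0]].round(3))
E
```

```text
(300, 190) [0.616 0.071 0.058]
(318, 190) [0.617 0.014 0.065]
(335, 150) [ 0.714 -0.018  0.21 ]
(340, 160) [ 0.729 -0.063 -0.003]
(345, 190) [ 0.624 -0.077  0.027]
(355, 225) [ 0.508 -0.102  0.08 ]
(295, 225) [0.504 0.084 0.055]
(282, 193) [0.602 0.128 0.071]
```

View pics/topc.png

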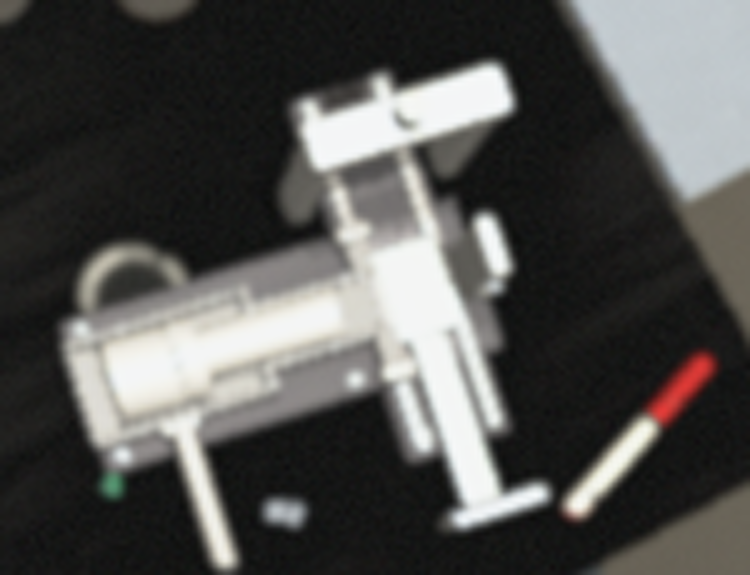

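```bash
python3 - <<'E'
from h import *
d=np.load("pics/top0.npy"); p=cv2.imread("pics/top0.png").astype(int); c=cam("top"); P=cloud(d,c)
roi=np.zeros(d.shape,bool); roi[125:242,255:405]=1
g=p.sum(2)
obs={}
for nm,lo,hi,z in [("bridge",.185,.22,.202),("rest",.13,.165,.148),("paddle",.065,.09,.08)]:
    m=(roi&(P[...,2]>lo)&(P[...,2]<hi)).astype(np.uint8)
    n,l,st,ce=cv2.connectedComponentsWithStats(m)
    for i in range(1,n):
        if st[i,4]<15: continue
        v,u=np.where(l==i); W=np.array([ray(q,z,c)[:2] for q in zip(u,v)])
        r=cv2.minAreaRect((W*1000).astype(np.float32)); print(nm,st[i,4],W.mean(0).round(4),P[l==i][:,2].mean().round(4),r)
        if not(nm=="paddle" and st[i,4]>140): obs[nm]=W.mean(0)
E
```

```text
bridge 386 [ 0.7194 -0.0214] 0.2013 ((720.0172119140625, -21.90174102783203), (29.280414581298828, 120.5228500366211), 19.697826385498047)
rest 22 [0.6976 0.0281] 0.1469 ((699.4931030273438, 30.2531795501709), (26.268299102783203, 13.186652183532715), 41.0299186706543)
rest 53 [ 0.6564 -0.081 ] 0.1449 ((656.7386474609375, -80.87384033203125), (36.22977828979492, 12.408609390258789), 19.36505126953125)
paddle 38 [ 0.6917 -0.2442] 0.0776 ((691.1889038085938, -244.42979431152344), (44.9616813659668, 9.937185287475586), 30.377832412719727)
paddle 20 [ 0.6545 -0.0784] 0.0786 ((654.5504150390625, -78.22077941894531), (33.9098014831543, 5.929017066955566), 21.537677764892578)
paddle 348 [0.5906 0.0993] 0.0726 ((601.76611328125, 72.87126159667969), (49.546974182128906, 147.693359375), 20.29979133605957)
paddle 51 [ 0.5053 -0.1009] 0.0797 ((504.6393127441406, -100.10980224609375), (7.84992790222168, 61.382041931152344), 20.089712142944336)
```

step_arm([
  [-0.475,-0.274,0.04,0,0,-0.668,0],
  [-0.475,-0.274,0.04,0,0,-0.668,0],
  [-0.475,-0.274,0.04,0,0,-0.668,0],
  [-0.475,-0.274,0.04,0,0,-0.668,0],
  [-0.475,-0.274,0.04,0,0,-0.668,0],
  [-0.475,-0.274,0.04,0,0,-0.668,0],
  [-0.475,-0.274,0.04,0,0,-0.668,0],
  [-0.475,-0.274,0.04,0,0,-0.668,0],
  [-0.475,-0.274,0.04,0,0,-0.668,0],
  [-0.475,-0.274,0.04,0,0,-0.668,0],
  [-0.475,-0.274,0.04,0,0,-0.668,0],
  [-0.475,-0.274,0.04,0,0,-0.668,0],
])

```text
t: 1.6
tcp_pos: [0.561, 0.1833, 0.1996]
eef_rot: [3.141, -0.0, -2.795]
wrist_force: [-0.5, -0.3, 1.6]
gripper_width: 0.0001
grip_force: 0.0
```

```bash
cat >> h.py <<'E'
O=np.array([.638,-.0293]); PSI=.344
RF=np.array([[np.cos(PSI),-np.sin(PSI)],[np.sin(PSI),np.cos(PSI)]])
def fx(p): p=np.asarray(p,float); return np.r_[RF.T@(p[:2]-O),p[2:]]
def wd(f): f=np.asarray(f,float); return np.r_[RF@f[:2]+O,f[2:]]
def st():
    s=ctrl.state(); w=np.array(s["wrist_force"]); print("t",round(s["t"],2),"fix mm",(fx(s["tcp_pos"])*1000).round(1),"rpy",s["eef_rot"].round(4),"Ffix",np.r_[RF.T@w[:2],w[2]].round(2),"g",round(s["gripper_width"],4),round(s["grip_force"],1))
E
python3 - <<'E'
from h import *
st(); print(ctrl.state()["qpos"].round(3))
m=ctrl.camera_model("wrist"); p,d=ctrl.snapshot("wrist"); cv2.imwrite("pics/w1.png",p); np.save("pics/w1.npy",d); np.savez("pics/w1c.npz",K=m["K"],r=m["rvec"],t=m["tvec"])
c=cam("wrist",m)
for f in [(0,184,.078),(-132,150,.05),(-100,150,.056),(30.5,204,.04),(-30.5,204,.04)]: print(f,proj(wd(np.r_[np.array(f[:2])/1000,f[2]]),c).round(1))
E
```

```text
t 1.6 fix mm [ -0.8 226.2 199.6] rpy [ 3.1408e+00 -3.0000e-04 -2.7948e+00] Ffix [-0.63 -0.14  1.59] g 0.0001 0.0
[-0.452  0.388  0.071  1.735 -0.033  1.02   1.549]
(0, 184, 0.078) [228.4 206.4]
(-132, 150, 0.05) [180.4  19.3]
(-100, 150, 0.056) [181.2  65.5]
(30.5, 204, 0.04) [259.6 230.2]
(-30.5, 204, 0.04) [258.5 158.8]
```

View pics/w1.png

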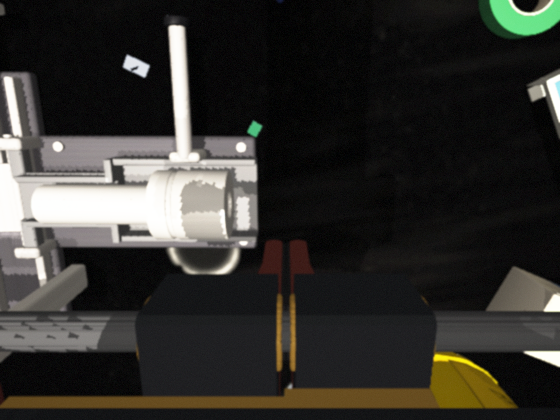

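step_arm([
  [0,0,0.06,0,0,0,0],
  [0,0,0.11,0,0,0,0],
  [0,0,0.14,0,0,0,0],
  [0,0,0.15,0,0,0,0],
  [0,0,0.15,0,0,0,0],
  [0,-0.008,0.15,0,0,0,0],
  [0,-0.014,0.15,0,0,0,0],
  [0,-0.019,0.15,0,0,0,0],
  [0,-0.024,0.15,0,0,0,0],
  [0,-0.029,0.15,0,0,0,0],
  [0,-0.034,0.15,0,0,0,0],
  [0,-0.038,0.15,0,0,0,0],
  [0,-0.042,0.15,0,0,0,0],
  [0,-0.046,0.15,0,0,0,0],
  [0,-0.05,0.15,0,0,0,0],
])

```text
t: 3.52
tcp_pos: [0.5789, 0.1346, 0.0497]
eef_rot: [3.141, 0.0, -2.797]
wrist_force: [-2.5, 4.9, 1.4]
gripper_width: 0.0002
grip_force: 2.4
```

```bash
python3 - <<'E'
from h import *
st()
E
```

```text
t 3.52 fix mm [ -0.4 174.2  49.7] rpy [ 3.1414  0.     -2.7972] Ffix [-0.72  5.44  1.43] g 0.0002 2.4
```

step_arm([
  [0,-0.003,0,0,0,0,0],
  [0,-0.006,0,0,0,0,0],
  [0,-0.009,0,0,0,0,0],
  [0,-0.011,0,0,0,0,0],
  [0,-0.012,0,0,0,0,0],
  [0,-0.013,0,0,0,0,0],
])

```text
t: 4.28
tcp_pos: [0.5832, 0.1224, 0.0496]
eef_rot: [3.141, -0.0, -2.797]
wrist_force: [-2.1, 4.2, 1.7]
gripper_width: 0.0003
grip_force: 2.4
```

```bash
python3 - <<'E'
from h import *
st()
E
```

```text
t 4.28 fix mm [ -0.4 161.3  49.6] rpy [ 3.1415 -0.     -2.7973] Ffix [-0.58  4.66  1.72] g 0.0003 2.4
```

step_arm([
  [0,-0.001,0,0,0,0,0],
  [0,-0.002,0,0,0,0,0],
  [0,-0.003,0,0,0,0,0],
])

```text
t: 4.65
tcp_pos: [0.5843, 0.1195, 0.0496]
eef_rot: [3.142, -0.0, -2.797]
wrist_force: [-1.8, 4.6, 1.7]
gripper_width: 0.0005
grip_force: 2.4
```

```bash
python3 - <<'E'
from h import *
st()
E
```

```text
t 4.65 fix mm [ -0.4 158.2  49.6] rpy [ 3.1416 -0.     -2.7973] Ffix [-0.13  4.88  1.65] g 0.0005 2.4
```

step_arm([
  [0,-0.001,0,0,0,0,0],
  [0,-0.002,0,0,0,0,0],
  [0,-0.003,0,0,0,0,0],
])

```text
t: 5.03
tcp_pos: [0.5853, 0.1166, 0.0496]
eef_rot: [3.142, -0.0, -2.797]
wrist_force: [-2.5, 5.1, 1.5]
gripper_width: 0.0009
grip_force: 2.4
```

```bash
python3 - <<'E'
from h import *
st()
m=ctrl.camera_model("wrist"); p,d=ctrl.snapshot("wrist"); cv2.imwrite("pics/w2.png",p)
c=cam("wrist",m)
for f in [(0,146,.05),(0,88,.05),(-31,88,.04),(-100,150,.056)]: print(f,proj(wd(np.r_[np.array(f[:2])/1000,f[2]]),c).round(1))
E
```

```text
t 5.03 fix mm [ -0.4 155.1  49.6] rpy [ 3.1416 -0.     -2.7974] Ffix [-0.65  5.68  1.46] g 0.0009 2.4
(0, 146, 0.05) [264.2 276.5]
(0, 88, 0.05) [126.4 276.6]
(-31, 88, 0.04) [128.3 199.4]
(-100, 150, 0.056) [270.8  11.5]
```

View pics/w2.png

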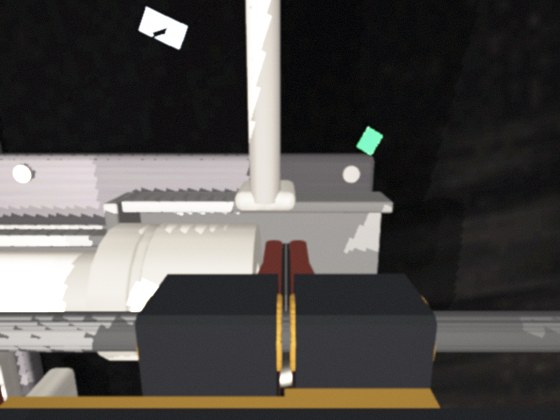

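step_arm([
  [0,-0.0005,0,0,0,0,0],
  [0,-0.001,0,0,0,0,0],
  [0,-0.0015,0,0,0,0,0],
  [0,-0.0015,0,0,0,0,0],
])

```text
t: 5.58
tcp_pos: [0.5854, 0.1162, 0.0496]
eef_rot: [3.141, -0.0, -2.797]
wrist_force: [-3.3, 7.1, 0.6]
gripper_width: 0.0006
grip_force: 3.6
```

```bash
python3 - <<'E'
from h import *
st()
E
```

```text
t 5.58 fix mm [ -0.4 154.7  49.6] rpy [ 3.1405e+00 -2.0000e-04 -2.7966e+00] Ffix [-0.76  7.77  0.59] g 0.0006 3.6
```

step_arm([
  [0,-0.001,0,0,0,0,0],
  [0,-0.001,0,0,0,0,0],
])

```text
t: 5.82
tcp_pos: [0.5855, 0.1162, 0.0496]
eef_rot: [3.14, -0.0, -2.796]
wrist_force: [-3.5, 8.6, 1.8]
gripper_width: 0.0005
grip_force: 4.8
```

```bash
python3 - <<'E'
from h import *
st()
E
```

```text
t 5.83 fix mm [ -0.4 154.7  49.6] rpy [ 3.1396e+00 -3.0000e-04 -2.7959e+00] Ffix [-0.36  9.29  1.77] g 0.0005 4.8
```

step_arm([
  [0,0.004,0,0,0,0,0],
  [0,0.008,0,0,0,0,0],
  [0,0.008,-0.05,0,0,0,0],
  [0,0.008,-0.09,0,0,0,0.05],
  [0.05,0,-0.09,0,0,0,0.05],
  [0.1,-0.005,-0.09,0,0,0,0.05],
  [0.1,-0.005,-0.09,0,0,0,0.05],
  [0.1,-0.005,-0.05,0,0,0,0.05],
  [0.1,-0.005,-0.015,0,0,0,0.05],
  [0.1,-0.005,0.002,0,0,0,0.05],
  [0.1,-0.005,0.002,0,0,0,0.05],
])

```text
t: 7.2
tcp_pos: [0.4936, 0.0755, 0.0465]
eef_rot: [-3.141, -0.002, -2.798]
wrist_force: [0.3, -0.0, 0.6]
gripper_width: 0.0502
grip_force: 0.0
```

```bash
python3 - <<'E'
from h import *
st()
m=ctrl.camera_model("wrist"); p,d=ctrl.snapshot("wrist"); cv2.imwrite("pics/w3.png",p)
c=cam("wrist",m)
for f in [(0,146,.05),(0,88,.05),(-60,150,.056),(-130,150,.056)]: print(f,proj(wd(np.r_[np.array(f[:2])/1000,f[2]]),c).round(1))
E
```

```text
t 7.2 fix mm [-100.5  147.4   46.5] rpy [-3.1413e+00 -2.1000e-03 -2.7977e+00] Ffix [ 0.31 -0.15  0.61] g 0.0502 0.0
(0, 146, 0.05) [283.1 472.5]
(0, 88, 0.05) [162.1 472.5]
(-60, 150, 0.056) [292.2 373.2]
(-130, 150, 0.056) [292.9 213.8]
```

View pics/w3.png

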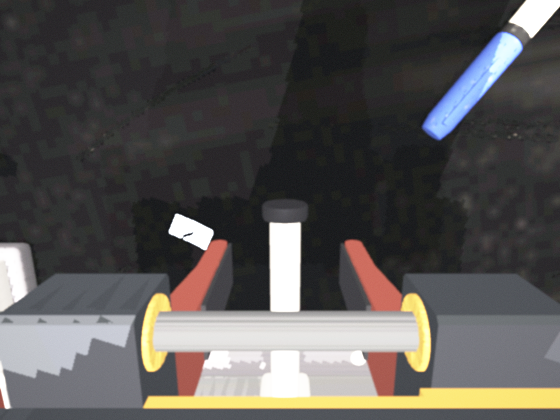

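step_arm([
  [0,0,0,0,0,0,0],
  [0,0,0,0,0,0,0],
  [0,0,0,0,0,0,0],
  [0,0,0,0,0,0,0],
  [0,0,0,0,0,0,0],
])

```text
t: 7.88
tcp_pos: [0.4941, 0.0753, 0.0479]
eef_rot: [-3.141, 0.001, -2.798]
wrist_force: [0.2, -2.3, 2.8]
gripper_width: 0.0111
grip_force: 30.0
```

```bash
sed -i 's/^O=.*/O=np.array([.6389,-.0317])/' h.py; python3 - <<'E'
from h import *
st()
# lift path from current angle
a0=np.arctan2(20,150)
for deg in np.arange(0,91,5):
    a=a0+np.radians(deg); print(int(deg),(151.3*(np.cos(a)-np.cos(a0))).round(1),(-151.3*(np.sin(a)-np.sin(a0))).round(1))
E
```

```text
Traceback (most recent call last):
  File "h.py", line 14, in <module>
    RF=np.array([[np.cos(PSI),-np.sin(PSI)],[np.sin(PSI),np.cos(PSI)]])
                         ^^^
NameError: name 'PSI' is not defined
```

```bash
sed -i 's/^O=.*/O=np.array([.6389,-.0317]); PSI=.344/' h.py; python3 - <<'E'
from h import *
st()
a0=np.arctan2(20,150)
f=lambda d:np.array([151.3*(np.cos(a0+np.radians(d))-np.cos(a0)),-151.3*(np.sin(a0+np.radians(d))-np.sin(a0))])
for lo,D in [(0,range(2,41,2)),(40,range(42,81,2)),(80,range(81,91,1))]:
    print(lo,[tuple((f(d)-f(lo)).round(1).tolist()) for d in D])
E
```

```text
t 7.88 fix mm [-100.3  149.6   47.9] rpy [-3.1410e+00  6.0000e-04 -2.7979e+00] Ffix [-0.58 -2.2   2.84] g 0.0111 30.0
0 [(-0.8, -5.2), (-1.8, -10.4), (-2.9, -15.6), (-4.2, -20.7), (-5.8, -25.7), (-7.4, -30.7), (-9.3, -35.7), (-11.3, -40.6), (-13.5, -45.4), (-15.9, -50.1), (-18.4, -54.7), (-21.1, -59.3), (-23.9, -63.7), (-26.9, -68.1), (-30.1, -72.3), (-33.4, -76.4), (-36.8, -80.4), (-40.4, -84.3), (-44.1, -88.1), (-47.9, -91.7)]
40 [(-4.0, -3.5), (-8.0, -6.8), (-12.2, -10.1), (-16.5, -13.1), (-20.9, -16.0), (-25.5, -18.8), (-30.1, -21.4), (-34.7, -23.8), (-39.5, -26.1), (-44.4, -28.2), (-49.3, -30.1), (-54.3, -31.8), (-59.3, -33.4), (-64.4, -34.8), (-69.5, -36.0), (-74.7, -37.1), (-79.9, -38.0), (-85.2, -38.6), (-90.4, -39.1), (-95.7, -39.4)]
80 [(-2.6, -0.1), (-5.3, -0.1), (-7.9, -0.1), (-10.6, -0.1), (-13.2, 0.0), (-15.8, 0.2), (-18.5, 0.4), (-21.1, 0.6), (-23.7, 0.9), (-26.3, 1.2)]
```

step_arm([
  [0,-0.0008,-0.0052,0,0,0,0],
  [0,-0.0018,-0.0104,0,0,0,0],
  [0,-0.0029,-0.0156,0,0,0,0],
  [0,-0.0042,-0.0207,0,0,0,0],
  [0,-0.0058,-0.0257,0,0,0,0],
  [0,-0.0074,-0.0307,0,0,0,0],
  [0,-0.0093,-0.0357,0,0,0,0],
  [0,-0.0113,-0.0406,0,0,0,0],
  [0,-0.0135,-0.0454,0,0,0,0],
  [0,-0.0159,-0.0501,0,0,0,0],
  [0,-0.0184,-0.0547,0,0,0,0],
  [0,-0.0211,-0.0593,0,0,0,0],
  [0,-0.0239,-0.0637,0,0,0,0],
  [0,-0.0269,-0.0681,0,0,0,0],
  [0,-0.0301,-0.0723,0,0,0,0],
  [0,-0.0334,-0.0764,0,0,0,0],
  [0,-0.0368,-0.0804,0,0,0,0],
  [0,-0.0404,-0.0843,0,0,0,0],
  [0,-0.0441,-0.0881,0,0,0,0],
  [0,-0.0479,-0.0917,0,0,0,0],
])

```text
t: 10.38
tcp_pos: [0.509, 0.0332, 0.1401]
eef_rot: [3.138, -0.0, -2.795]
wrist_force: [-2.2, 10.6, 0.9]
gripper_width: 0.0114
grip_force: 30.0
```

```bash
cat >> h.py <<'E'
def ang():
    p=fx(ctrl.state()["tcp_pos"])*1000; y,z=p[1],p[2]+2-30
    print("cradle deg",round(np.degrees(np.arctan2(z,y)-np.arctan2(20,150)),2),"r",round(np.hypot(y,z),1))
E
python3 -c "
from h import *
st();ang()"
```

```text
t 10.38 fix mm [-100.4  104.9  140.1] rpy [ 3.1384e+00 -3.0000e-04 -2.7955e+00] Ffix [ 1.55 10.72  0.86] g 0.0114 30.0
cradle deg 39.3 r 153.5
```

step_arm([
  [0,-0.004,-0.0045,0,0,0,0],
  [0,-0.008,-0.0088,0,0,0,0],
  [0,-0.0122,-0.0131,0,0,0,0],
  [0,-0.0165,-0.0161,0,0,0,0],
  [0,-0.0209,-0.019,0,0,0,0],
  [0,-0.0255,-0.0218,0,0,0,0],
  [0,-0.0301,-0.0244,0,0,0,0],
  [0,-0.0347,-0.0268,0,0,0,0],
  [0,-0.0395,-0.0291,0,0,0,0],
  [0,-0.0444,-0.0312,0,0,0,0],
  [0,-0.0493,-0.0331,0,0,0,0],
  [0,-0.0543,-0.0348,0,0,0,0],
  [0,-0.0593,-0.0364,0,0,0,0],
  [0,-0.0644,-0.0378,0,0,0,0],
  [0,-0.0695,-0.039,0,0,0,0],
])

```text
t: 12.25
tcp_pos: [0.5329, -0.0338, 0.1798]
eef_rot: [3.14, 0.0, -2.797]
wrist_force: [-2.6, 5.0, 7.5]
gripper_width: 0.0112
grip_force: 30.0
```

```bash
python3 -c "
from h import *
st();ang()"
```

```text
t 12.25 fix mm [-100.5   33.8  179.8] rpy [ 3.1400e+00  3.0000e-04 -2.7966e+00] Ffix [-0.75  5.6   7.48] g 0.0112 30.0
cradle deg 69.86 r 155.5
```

step_arm([
  [0,-0.005,-0.002,0,0,0,0],
  [0,-0.01,-0.0035,0,0,0,0],
  [0,-0.015,-0.0045,0,0,0,0],
  [0,-0.02,-0.0055,0,0,0,0],
  [0,-0.025,-0.006,0,0,0,0],
  [0,-0.029,-0.0063,0,0,0,0],
  [0,-0.033,-0.0065,0,0,0,0],
  [0,-0.037,-0.0065,0,0,0,0],
  [0,-0.04,-0.0065,0,0,0,0],
  [0,-0.043,-0.0063,0,0,0,0],
  [0,-0.045,-0.006,0,0,0,0],
  [0,-0.047,-0.0058,0,0,0,0],
  [0,-0.049,-0.0056,0,0,0,0],
  [0,-0.05,-0.0055,0,0,0,0],
])

```text
t: 14.0
tcp_pos: [0.55, -0.0818, 0.1836]
eef_rot: [3.141, -0.001, -2.798]
wrist_force: [-3.0, 1.6, 0.6]
gripper_width: 0.0111
grip_force: 30.0
```

```bash
python3 -c "
from h import *
st();ang()"
```

```text
t 14.0 fix mm [-100.6  -17.2  183.6] rpy [ 3.1414e+00 -5.0000e-04 -2.7975e+00] Ffix [-2.28  2.57  0.56] g 0.0111 30.0
cradle deg 88.71 r 156.6
```

Creep to the stop, 0.5 mm per row.

step_arm([
  [0,-0.0006,0.0,0,0,0,0],
  [0,-0.0012,0.0001,0,0,0,0],
  [0,-0.0018,0.0002,0,0,0,0],
  [0,-0.0024,0.0003,0,0,0,0],
  [0,-0.003,0.0004,0,0,0,0],
  [0,-0.003,0.0004,0,0,0,0],
])

```text
t: 14.75
tcp_pos: [0.551, -0.0849, 0.1834]
eef_rot: [-3.141, -0.0, -2.798]
wrist_force: [-3.5, 0.3, 1.7]
gripper_width: 0.0113
grip_force: 30.0
```

```bash
python3 -c "
from h import *
st();ang()"
```

```text
t 14.75 fix mm [-100.7  -20.4  183.4] rpy [-3.1414e+00 -3.0000e-04 -2.7977e+00] Ffix [-3.19  1.44  1.72] g 0.0113 30.0
cradle deg 89.9 r 156.8
```

step_arm([
  [0,-0.0005,0.0,0,0,0,0],
  [0,-0.001,0.0001,0,0,0,0],
  [0,-0.0015,0.0002,0,0,0,0],
  [0,-0.0015,0.0002,0,0,0,0],
])

```text
t: 15.25
tcp_pos: [0.5513, -0.0855, 0.1833]
eef_rot: [3.141, -0.001, -2.797]
wrist_force: [-7.1, 1.6, 4.1]
gripper_width: 0.0112
grip_force: 30.0
```

```bash
python3 -c "
from h import *
st();ang()
for n in ('scene','wrist'):
    p,d=ctrl.snapshot(n); cv2.imwrite('pics/%s4.png'%n,p)
p=cv2.imread('pics/scene4.png'); cv2.imwrite('pics/scene4c.png',cv2.resize(p[150:310,230:440],None,fx=3.7,fy=3.7,interpolation=cv2.INTER_CUBIC))"
```

```text
t 15.25 fix mm [-100.6  -21.2  183.3] rpy [ 3.1407e+00 -6.0000e-04 -2.7972e+00] Ffix [-6.19  3.91  4.05] g 0.0112 30.0
cradle deg 90.16 r 156.8
```

View pics/scene4c.png

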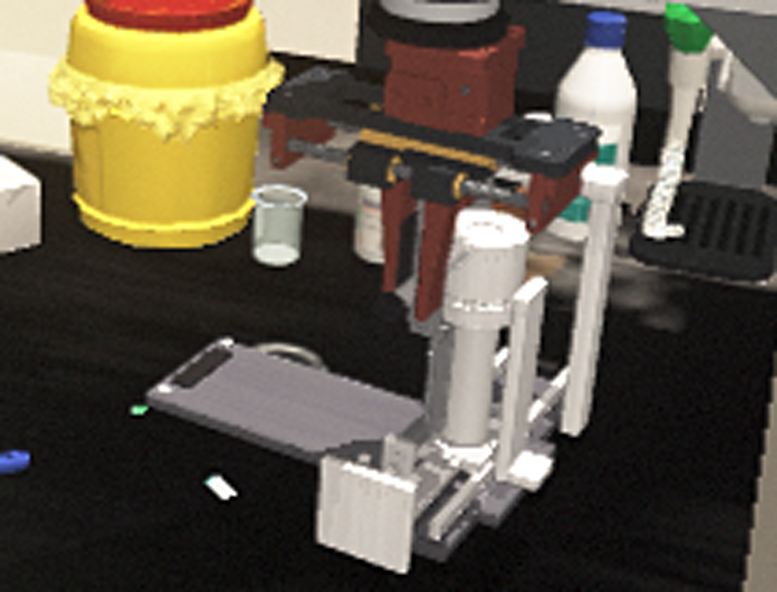

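step_arm([
  [0,-0.0005,0.0,0,0,0,0],
  [0,-0.001,0.0,0,0,0,0],
  [0,-0.001,0.0,0,0,0,0],
  [0,-0.001,0.0,0,0,0,0],
])

```text
t: 15.85
tcp_pos: [0.5513, -0.0856, 0.1833]
eef_rot: [3.139, -0.001, -2.797]
wrist_force: [-7.9, 3.7, 5.7]
gripper_width: 0.0113
grip_force: 30.0
```

```bash
python3 -c "
from h import *
st();ang()"
```

```text
t 15.85 fix mm [-100.6  -21.2  183.3] rpy [ 3.1395e+00 -9.0000e-04 -2.7965e+00] Ffix [-6.2   6.2   5.68] g 0.0113 30.0
cradle deg 90.17 r 156.8
```

```bash
python3 - <<'E'
from h import *
a0=np.arctan2(20,150)
f=lambda d:np.array([151.3*(np.cos(a0+np.radians(d))-np.cos(a0)),-151.3*(np.sin(a0+np.radians(d))-np.sin(a0))])
D1=[90,90,89.7,89.4,89,88.5,88,87.3,86.5,85.5,84.5,83.5,82,80.5,79,77,75,73,71,69]
print([(0,round(float(3*min(1,(i+1)/5)+(f(d)-f(90))[0])/1000,4),round(float((f(d)-f(90))[1])/1000,4),0,0,0,0) for i,d in enumerate(D1)])
for a,b in[(69,29),(29,0)]:
    print([tuple((f(d)-f(a)).round(1).tolist()) for d in (np.arange(a-2,b-1,-2) if b else [27,25,23,21,19,17,15,13,11,9,7.5,6,5,4,3,2,1.5,1,.5,0])])
E
```

```text
[(0, 0.0006, 0.0, 0, 0, 0, 0), (0, 0.0012, 0.0, 0, 0, 0, 0), (0, 0.0026, -0.0001, 0, 0, 0, 0), (0, 0.004, -0.0002, 0, 0, 0, 0), (0, 0.0056, -0.0003, 0, 0, 0, 0), (0, 0.0069, -0.0005, 0, 0, 0, 0), (0, 0.0082, -0.0006, 0, 0, 0, 0), (0, 0.0101, -0.0008, 0, 0, 0, 0), (0, 0.0122, -0.0009, 0, 0, 0, 0), (0, 0.0148, -0.0011, 0, 0, 0, 0), (0, 0.0175, -0.0012, 0, 0, 0, 0), (0, 0.0201, -0.0013, 0, 0, 0, 0), (0, 0.0241, -0.0013, 0, 0, 0, 0), (0, 0.028, -0.0012, 0, 0, 0, 0), (0, 0.032, -0.0011, 0, 0, 0, 0), (0, 0.0372, -0.0007, 0, 0, 0, 0), (0, 0.0425, -0.0001, 0, 0, 0, 0), (0, 0.0477, 0.0007, 0, 0, 0, 0), (0, 0.0529, 0.0017, 0, 0, 0, 0), (0, 0.0581, 0.0028, 0, 0, 0, 0)]
[(5.1, 1.3), (10.2, 2.8), (15.2, 4.5), (20.1, 6.3), (25.0, 8.3), (29.8, 10.5), (34.6, 12.9), (39.2, 15.4), (43.8, 18.0), (48.2, 20.9), (52.6, 23.9), (56.8, 27.0), (61.0, 30.3), (65.0, 33.7), (68.9, 37.3), (72.7, 41.0), (76.3, 44.8), (79.8, 48.7), (83.2, 52.8), (86.4, 57.0)]
[(3.1, 4.3), (6.0, 8.7), (8.8, 13.2), (11.4, 17.8), (13.8, 22.5), (16.1, 27.2), (18.2, 32.1), (20.2, 37.0), (21.9, 42.0), (23.5, 47.0), (24.6, 50.8), (25.6, 54.6), (26.2, 57.2), (26.7, 59.8), (27.2, 62.4), (27.7, 65.0), (27.9, 66.3), (28.1, 67.6), (28.3, 68.9), (28.5, 70.2)]
```

step_arm([
  [0,0.0006,0,0,0,0,0],
  [0,0.0012,0,0,0,0,0],
  [0,0.0024,-0.0001,0,0,0,0],
  [0,0.0036,-0.0002,0,0,0,0],
  [0,0.005,-0.0003,0,0,0,0],
  [0,0.0065,-0.0005,0,0,0,0],
  [0,0.0082,-0.0006,0,0,0,0],
  [0,0.0101,-0.0008,0,0,0,0],
  [0,0.0122,-0.0009,0,0,0,0],
  [0,0.0148,-0.0011,0,0,0,0],
  [0,0.0175,-0.0012,0,0,0,0],
  [0,0.0205,-0.0013,0,0,0,0],
  [0,0.0241,-0.0013,0,0,0,0],
  [0,0.028,-0.0012,0,0,0,0],
  [0,0.032,-0.0011,0,0,0,0],
  [0,0.037,-0.0007,0,0,0,0],
  [0,0.042,-0.0001,0,0,0,0],
  [0,0.0475,0.0007,0,0,0,0],
  [0,0.053,0.0017,0,0,0,0],
  [0,0.058,0.0028,0,0,0,0],
])

```text
t: 18.35
tcp_pos: [0.533, -0.0315, 0.1807]
eef_rot: [-3.142, 0.001, -2.797]
wrist_force: [0.6, 0.1, 3.5]
gripper_width: 0.0111
grip_force: 30.0
```

```bash
python3 -c "
from h import *
st();ang()
p,d=ctrl.snapshot('scene')
cv2.imwrite('pics/scene5c.png',cv2.resize(p[150:310,230:440],None,fx=3.7,fy=3.7,interpolation=cv2.INTER_CUBIC))"
```

```text
t 18.35 fix mm [-99.6  35.9 180.7] rpy [-3.1415e+00  1.5000e-03 -2.7969e+00] Ffix [ 0.62 -0.09  3.47] g 0.0111 30.0
cradle deg 69.17 r 156.9
```

View pics/scene5c.png

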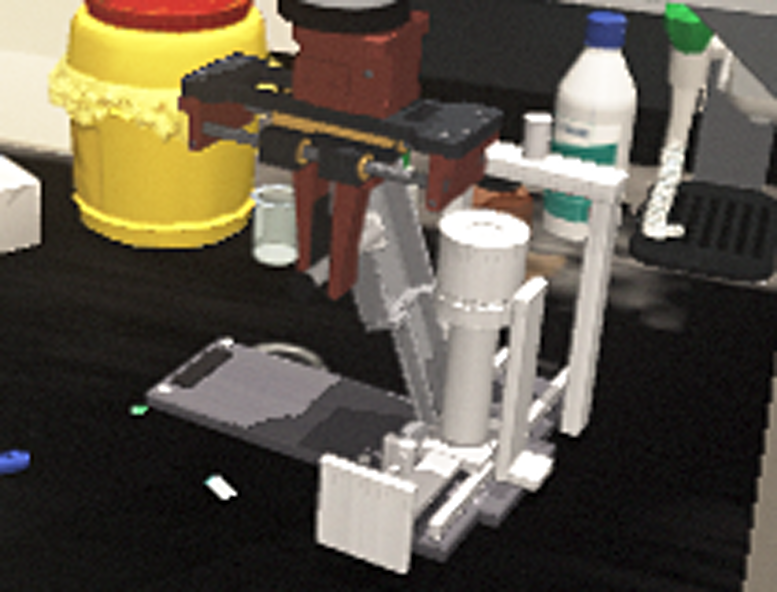

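step_arm([
  [0,0.0051,0.0013,0,0,0,0],
  [0,0.0102,0.0028,0,0,0,0],
  [0,0.0152,0.0045,0,0,0,0],
  [0,0.0201,0.0063,0,0,0,0],
  [0,0.025,0.0083,0,0,0,0],
  [0,0.0298,0.0105,0,0,0,0],
  [0,0.0346,0.0129,0,0,0,0],
  [0,0.0392,0.0154,0,0,0,0],
  [0,0.0438,0.018,0,0,0,0],
  [0,0.0482,0.0209,0,0,0,0],
  [0,0.0526,0.0239,0,0,0,0],
  [0,0.0568,0.027,0,0,0,0],
  [0,0.061,0.0303,0,0,0,0],
  [0,0.065,0.0337,0,0,0,0],
  [0,0.0689,0.0373,0,0,0,0],
  [0,0.0727,0.041,0,0,0,0],
  [0,0.0763,0.0448,0,0,0,0],
  [0,0.0798,0.0487,0,0,0,0],
  [0,0.0832,0.0528,0,0,0,0],
  [0,0.0864,0.057,0,0,0,0],
])

```text
t: 20.9
tcp_pos: [0.5033, 0.0494, 0.1232]
eef_rot: [3.142, 0.0, -2.797]
wrist_force: [5.1, 1.2, -0.1]
gripper_width: 0.0109
grip_force: 30.0
```

step_arm([
  [0,0.0031,0.0043,0,0,0,0],
  [0,0.006,0.0087,0,0,0,0],
  [0,0.0088,0.0132,0,0,0,0],
  [0,0.0114,0.0178,0,0,0,0],
  [0,0.0138,0.0225,0,0,0,0],
  [0,0.0161,0.0272,0,0,0,0],
  [0,0.0182,0.0321,0,0,0,0],
  [0,0.0202,0.037,0,0,0,0],
  [0,0.0219,0.042,0,0,0,0],
  [0,0.0235,0.047,0,0,0,0],
  [0,0.0246,0.0508,0,0,0,0],
  [0,0.0256,0.0546,0,0,0,0],
  [0,0.0262,0.0572,0,0,0,0],
  [0,0.0267,0.0598,0,0,0,0],
  [0,0.027,0.0615,0,0,0,0],
])

```text
t: 22.78
tcp_pos: [0.4942, 0.0744, 0.0617]
eef_rot: [-3.142, 0.0, -2.797]
wrist_force: [5.2, 0.7, -1.0]
gripper_width: 0.011
grip_force: 30.0
```

```bash
python3 -c "
from h import *
st();ang()"
```

```text
t 22.77 fix mm [-100.4  148.7   61.7] rpy [-3.1416  0.     -2.7975] Ffix [ 5.12 -1.12 -0.98] g 0.011 30.0
cradle deg 5.18 r 152.5
```

step_arm([
  [0,0.0003,0.0015,0,0,0,0],
  [0,0.0005,0.003,0,0,0,0],
  [0,0.0007,0.0045,0,0,0,0],
  [0,0.0008,0.006,0,0,0,0],
  [0,0.0009,0.0075,0,0,0,0],
  [0,0.001,0.009,0,0,0,0],
  [0,0.001,0.009,0,0,0,0],
])

```text
t: 23.65
tcp_pos: [0.4941, 0.0753, 0.0557]
eef_rot: [3.141, 0.001, -2.798]
wrist_force: [-6.6, -2.0, 37.3]
gripper_width: 0.011
grip_force: 30.0
```

```bash
python3 -c "
from h import *
st();ang()"
```

```text
t 23.65 fix mm [-100.3  149.6   55.7] rpy [ 3.1414e+00  1.0000e-03 -2.7979e+00] Ffix [-6.91  0.38 37.27] g 0.011 30.0
cradle deg 2.9 r 152.1
```

step_arm([
  [0,0,-0.0015,0,0,0,0],
  [0,0,-0.003,0,0,0,0],
  [0,0,-0.003,0,0,0,0],
])

```text
t: 24.02
tcp_pos: [0.494, 0.0753, 0.0561]
eef_rot: [-3.141, 0.0, -2.798]
wrist_force: [4.6, 0.1, 4.1]
gripper_width: 0.0112
grip_force: 30.0
```

```bash
python3 -c "
from h import *
st();ang()"
```

```text
t 24.02 fix mm [-100.4  149.6   56.1] rpy [-3.1415e+00  2.0000e-04 -2.7976e+00] Ffix [ 4.41 -1.45  4.06] g 0.0112 30.0
cradle deg 3.04 r 152.2
```

step_arm([
  [0,0,0,0,0,0,0.04],
  [0,0,0,0,0,0,0.04],
  [0,0,0,0,0,0,0.04],
  [0,0,-0.02,0,0,0,0.04],
  [0,0,-0.05,0,0,0,0.04],
  [0,0,-0.08,0,0,0,0.04],
  [0,0,-0.1,0,0,0,0.04],
  [0.06,0,-0.1,0,0,0,0],
  [0.1,0,-0.1,0,0,0,0],
  [0.1,0,-0.1,0,0,0,0],
  [0.1,0,-0.1,0,0,0,0],
])

```text
t: 25.4
tcp_pos: [0.4005, 0.042, 0.1563]
eef_rot: [-3.142, 0.001, -2.797]
wrist_force: [-0.2, -0.4, 0.8]
gripper_width: 0.0034
grip_force: 0.0
```

```bash
python3 - <<'E'
from h import *
st()
d0=np.load("pics/top0.npy"); p,d=ctrl.snapshot("top"); c=cam("top"); P=cloud(d,c); P0=cloud(d0,c)
for f in [(-70,148,.05),(-110,148,.05),(0,-20,.18),(0,120,.022),(0,170,.022),(-33,150,.04)]:
    u,v=proj(wd(np.r_[np.array(f[:2])/1000,f[2]]),c).round().astype(int); print(f,(u,v),P[v-1:v+2,u-1:u+2,2].max().round(3),P0[v-1:v+2,u-1:u+2,2].max().round(3))
m=(P[...,2]>.165)&(P[...,2]<.187); m[:,:300]=0;m[:150]=0;m[220:]=0;m[:,360:]=0
v,u=np.where(m); W=np.array([fx(ray(q,.18,c))[:2] for q in zip(u,v)])*1000; print("horn top",len(W),W.mean(0),W.min(0),W.max(0))
p,d=ctrl.snapshot('scene')
cv2.imwrite('pics/scene6.png',p);cv2.imwrite('pics/scene6c.png',cv2.resize(p[150:310,230:440],None,fx=3.7,fy=3.7,interpolation=cv2.INTER_CUBIC))
E
```

```text
t 25.4 fix mm [-199.6  149.8  156.3] rpy [-3.1416e+00  1.1000e-03 -2.7972e+00] Ffix [-0.31 -0.35  0.83] g 0.0034 0.0
(-70, 148, 0.05) (np.int64(295), np.int64(219)) 0.059 0.06
(-110, 148, 0.05) (np.int64(299), np.int64(231)) 0.057 0.058
(0, -20, 0.18) (np.int64(344), np.int64(176)) 0.18 0.045
(0, 120, 0.022) (np.int64(296), np.int64(197)) 0.029 0.077
(0, 170, 0.022) (np.int64(281), np.int64(201)) 0.028 0.082
(-33, 150, 0.04) (np.int64(291), np.int64(209)) 0.054 0.061
horn top 302 [  2.59887816 -17.67238342] [-27.56522647 -63.03676101] [86.1778718  40.55697949]
```

View pics/scene6c.png

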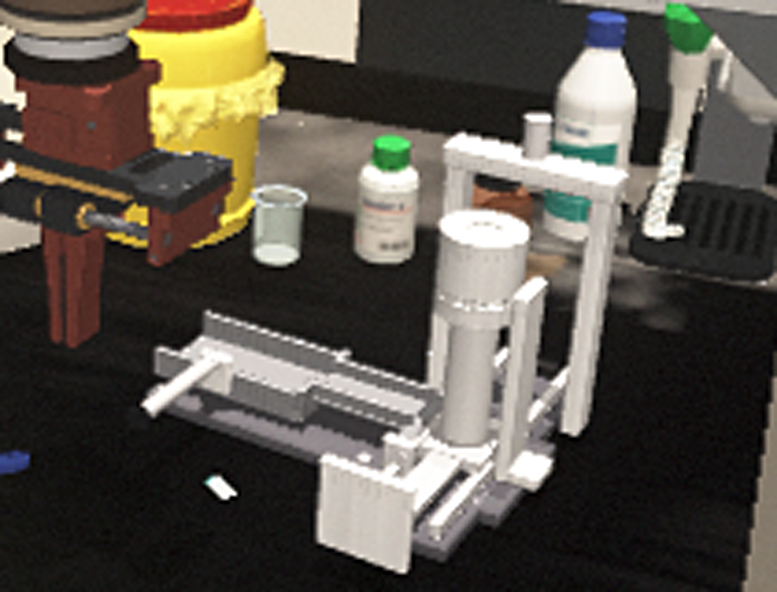

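step_arm([
  [0.005,-0.04,0,0,0,0,0],
  [0.005,-0.08,0,0,0,0,0],
  [0.005,-0.12,0,0,0,0,0],
  [0.005,-0.15,0,0,0,0,0],
  [0.005,-0.172,0,0,0,0,0],
  [0.005,-0.172,0.03,0,0,0,0],
  [0.005,-0.172,0.06,0,0,0,0],
  [0.005,-0.172,0.085,0,0,0,0],
  [0.005,-0.172,0.101,0,0,0,0],
  [0.005,-0.172,0.101,0,0,0,0],
  [0.005,-0.172,0.101,0,0,0,0],
  [0.005,-0.172,0.101,0,0,0,0],
])

```text
t: 27.0
tcp_pos: [0.4537, -0.122, 0.0556]
eef_rot: [-3.141, 0.001, -2.797]
wrist_force: [0.7, 0.4, -0.6]
gripper_width: 0.0001
grip_force: 0.0
```

```bash
cat > horn.py <<'E'
from h import *
st()
p,d=ctrl.snapshot("top"); c=cam("top"); P=cloud(d,c)
F=(P[...,:2]-O)@RF*1000
m=(P[...,2]>.172)&(P[...,2]<.187)&(abs(F[...,1]+20)<35)&(F[...,0]>-40)&(F[...,0]<118); print("horn top",m.sum(),F[m].mean(0).round(1),P[m][:,2].mean().round(4))
m=(P[...,2]>.07)&(P[...,2]<.085)&(abs(F[...,1]+22)<33)&(F[...,0]<-50); print("paddle",m.sum(),F[m].mean(0).round(1) if m.any() else None)
a=cv2.imread("pics/scene6.png"); p,_=ctrl.snapshot("scene"); print("scene diff horn",np.abs(p.astype(int)-a)[205:275,345:378].mean().round(2))
E
python3 horn.py
```

```text
t 27.0 fix mm [-204.8  -22.6   55.6] rpy [-3.1410e+00  1.1000e-03 -2.7973e+00] Ffix [ 0.85  0.17 -0.56] g 0.0001 0.0
horn top 284 [  0.3 -19.6] 0.1793
paddle 49 [-148.9  -20.4]
scene diff horn 17.29
```

step_arm([
  [-0.012,0,0,0,0,0,0],
  [-0.022,0,0,0,0,0,0],
  [-0.028,0,0,0,0,0,0],
  [-0.031,0,0,0,0,0,0],
  [-0.033,0,0,0,0,0,0],
  [-0.0345,0,0,0,0,0,0],
  [-0.036,0,0,0,0,0,0],
  [-0.0375,0,0,0,0,0,0],
  [-0.039,0,0,0,0,0,0],
  [-0.0405,0,0,0,0,0,0],
  [-0.042,0,0,0,0,0,0],
  [-0.0435,0,0,0,0,0,0],
  [-0.045,0,0,0,0,0,0],
  [-0.0465,0,0,0,0,0,0],
  [-0.048,0,0,0,0,0,0],
  [-0.0495,0,0,0,0,0,0],
  [-0.051,0,0,0,0,0,0],
])

```text
t: 29.22
tcp_pos: [0.5011, -0.1047, 0.0549]
eef_rot: [3.142, -0.0, -2.797]
wrist_force: [-0.9, -0.4, 0.1]
gripper_width: 0.0003
grip_force: 0.8
```

```bash
python3 horn.py
```

```text
t 29.23 fix mm [-154.4  -22.3   54.9] rpy [ 3.1415e+00 -1.0000e-04 -2.7975e+00] Ffix [-0.97 -0.05  0.14] g 0.0003 0.8
horn top 282 [  7.7 -19.5] 0.1792
paddle 1 [-144.7    2.8]
scene diff horn 52.58
```

step_arm([
  [-0.001,0,0,0,0,0,0],
  [-0.0025,0,0,0,0,0,0],
  [-0.0042,0,0,0,0,0,0],
  [-0.0062,0,0,0,0,0,0],
  [-0.0084,0,0,0,0,0,0],
  [-0.0108,0,0,0,0,0,0],
  [-0.0133,0,0,0,0,0,0],
  [-0.0158,0,0,0,0,0,0],
  [-0.0183,0,0,0,0,0,0],
  [-0.0208,0,0,0,0,0,0],
  [-0.0233,0,0,0,0,0,0],
  [-0.0258,0,0,0,0,0,0],
  [-0.0283,0,0,0,0,0,0],
  [-0.0308,0,0,0,0,0,0],
  [-0.0333,0,0,0,0,0,0],
  [-0.0356,0,0,0,0,0,0],
  [-0.0377,0,0,0,0,0,0],
  [-0.0395,0,0,0,0,0,0],
  [-0.041,0,0,0,0,0,0],
  [-0.042,0,0,0,0,0,0],
])

```text
t: 31.82
tcp_pos: [0.5407, -0.0905, 0.0549]
eef_rot: [-3.142, 0.0, -2.797]
wrist_force: [-1.5, -1.7, 0.6]
gripper_width: 0.0005
grip_force: 1.6
```

```bash
python3 horn.py
```

```text
t 31.82 fix mm [-112.3  -22.3   54.9] rpy [-3.1416  0.     -2.7973] Ffix [-1.98 -1.1   0.63] g 0.0005 1.6
horn top 264 [ 45.5 -21.7] 0.1794
paddle 3 [-102.4    2.5]
scene diff horn 79.74
```

step_arm([
  [-0.001,0,0,0,0,0,0],
  [-0.0025,0,0,0,0,0,0],
  [-0.0042,0,0,0,0,0,0],
  [-0.0062,0,0,0,0,0,0],
  [-0.0084,0,0,0,0,0,0],
  [-0.0107,0,0,0,0,0,0],
  [-0.013,0,0,0,0,0,0],
  [-0.0153,0,0,0,0,0,0],
  [-0.0174,0,0,0,0,0,0],
  [-0.0193,0,0,0,0,0,0],
  [-0.021,0,0,0,0,0,0],
  [-0.0225,0,0,0,0,0,0],
  [-0.0238,0,0,0,0,0,0],
  [-0.0249,0,0,0,0,0,0],
  [-0.0258,0,0,0,0,0,0],
  [-0.0266,0,0,0,0,0,0],
  [-0.0273,0,0,0,0,0,0],
  [-0.028,0,0,0,0,0,0],
])

```text
t: 34.17
tcp_pos: [0.567, -0.0811, 0.055]
eef_rot: [3.142, 0.0, -2.797]
wrist_force: [-0.5, -0.2, 1.9]
gripper_width: 0.0003
grip_force: 0.8
```

```bash
python3 -c "
from h import *
st()"
```

```text
t 34.17 fix mm [-84.3 -22.2  55. ] rpy [ 3.1416e+00  1.0000e-04 -2.7974e+00] Ffix [-0.56 -0.02  1.86] g 0.0003 0.8
```

step_arm([
  [-0.0006,0,0,0,0,0,0],
  [-0.0012,0,0,0,0,0,0],
  [-0.0018,0,0,0,0,0,0],
  [-0.0024,0,0,0,0,0,0],
  [-0.003,0,0,0,0,0,0],
  [-0.0036,0,0,0,0,0,0],
  [-0.0042,0,0,0,0,0,0],
])

```text
t: 35.05
tcp_pos: [0.5696, -0.0801, 0.0549]
eef_rot: [3.141, -0.002, -2.798]
wrist_force: [-8.1, -1.7, 7.4]
gripper_width: 0.0001
grip_force: 4.0
```

```bash
python3 -c "
from h import *
st()"
```

```text
t 35.05 fix mm [-81.6 -22.2  54.9] rpy [ 3.1409e+00 -2.4000e-03 -2.7978e+00] Ffix [-8.23  1.19  7.41] g 0.0001 4.0
```

step_arm([
  [-0.0006,0,0,0,0,0,0],
  [-0.001,0,0,0,0,0,0],
  [-0.001,0,0,0,0,0,0],
])

```text
t: 35.42
tcp_pos: [0.5696, -0.0801, 0.0548]
eef_rot: [3.14, -0.004, -2.798]
wrist_force: [-8.9, -3.4, 9.1]
gripper_width: 0.0002
grip_force: 5.0
```

```bash
python3 -c "
from h import *
st()"
```

```text
t 35.42 fix mm [-81.6 -22.2  54.8] rpy [ 3.1404 -0.0041 -2.7982] Ffix [-9.55 -0.14  9.08] g 0.0002 5.0
```

Firmly on the end stop. Retreat straight back, then up.

step_arm([
  [0.002,0,0,0,0,0,0],
  [0.005,0,0,0,0,0,0],
  [0.01,0,0,0,0,0,0],
  [0.02,0,0,0,0,0,0],
  [0.04,0,0,0,0,0,0],
  [0.07,0,0,0,0,0,0],
  [0.1,0,0,0,0,0,0],
  [0.12,0,-0.03,0,0,0,0],
  [0.12,0,-0.07,0,0,0,0],
  [0.12,0,-0.1,0,0,0,0],
  [0.12,0.1,-0.1,0,0,0,0],
  [0.12,0.2,-0.1,0,0,0,0],
  [0.12,0.2,-0.1,0,0,0,0],
  [0.12,0.2,-0.1,0,0,0,0],
  [0.12,0.2,-0.1,0,0,0,0],
])

```text
t: 37.3
tcp_pos: [0.3913, 0.0685, 0.155]
eef_rot: [-3.141, 0.0, -2.796]
wrist_force: [0.2, -0.5, -0.0]
gripper_width: 0.0008
grip_force: 0.0
```

```bash
python3 horn.py; python3 -c "
from h import *
p,d=ctrl.snapshot('scene')
cv2.imwrite('pics/scene7c.png',cv2.resize(p[150:310,230:440],None,fx=3.7,fy=3.7,interpolation=cv2.INTER_CUBIC))"
```

```text
t 37.3 fix mm [-199.3  177.8  155. ] rpy [-3.1415e+00  5.0000e-04 -2.7956e+00] Ffix [ 0.05 -0.57 -0.02] g 0.0008 0.0
horn top 101 [ 68.9 -21.7] 0.1794
paddle 46 [-69.3 -21.3]
scene diff horn 50.65
```

View pics/scene7c.png

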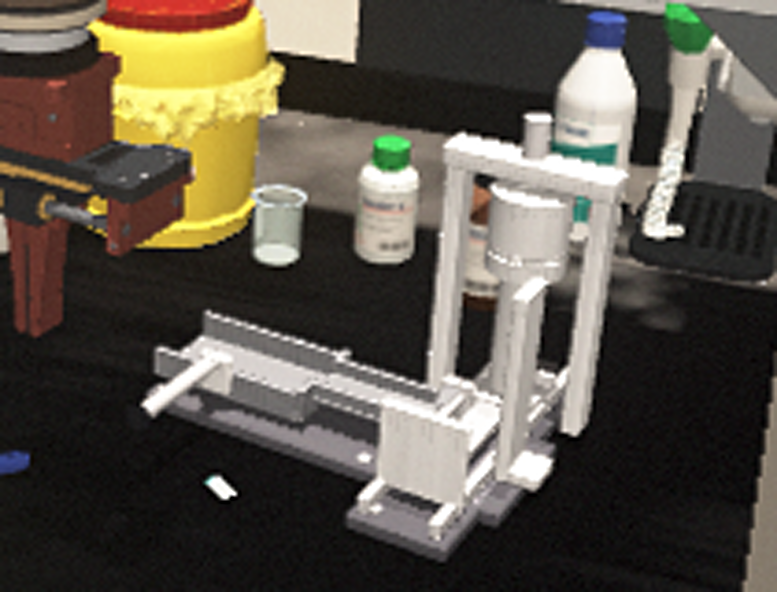

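The horn stands under the bridge with the carriage at its end stop (paddle moved -148.9 → -69.3, about 80 mm) and the cradle down.

```bash
python3 -c "
from workcell import ctrl
print(ctrl.job_done())"
```

```text
the job is handed in; nothing more can be done
None
```

The job is handed in at about 37 s of the 72 s allowed: the horn stands upright under the gauge bridge with the carriage at its end stop, the cradle is back down, and the arm is clear; I saw no bystander disturbed, but did not check each one.

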